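Lock the bayonet lid on the pipe shop's counter jar

TASK

The lid of the green counter jar has been left sitting loose on top of its metal neck ring. Turn the lid until its three lugs drop into the slots of the ring, then press it down against the spring seal, turn it clockwise (seen from above) to the stop and let it spring back up into its locked place, flush with the ring. Press only as hard as the seal needs, and leave the pipe, the tin and the gift box where they are.

Things in the scene. Friction and masses are not known exactly. Their poses are not given: they have to be found in the camera images.
- jar: Green stoneware jar fixed to the counter, 144 mm wide, 125 mm high; origin under its centre; yaw means nothing. Inside, a spring seal lifts the lid with 4.5 N plus 0.6 N per mm, bottoming after 10.5 mm: the lugs pass under the lip at some 6 to 8 N of press. It carries a metal bayonet ring 126 mm wide, 16 mm high, bore 94 mm, solid stop at the end of each lug channel.
- mouth (a point): Centre of the top plane of the metal ring, 141 mm above the counter, z up. The ring has 3 slots 120 deg apart, 20 mm wide, out to radius 58 mm: dark gaps seen from above. Their bearing is NOT measured (this yaw says nothing) and differs every time: look, or feel for it. Under the 5 mm lip a channel leads 30 to 33 deg clockwise from slot to locked place; the other way is shut.
- lid_top (a point): Loose waxed wooden lid, a plug 92 mm wide, 16 mm thick, 0.22 kg: centre of its flat top, z up, x along its grip bar. Height over the mouth point: 8 mm with lugs lying on the ring (start, 20 to 80 deg anticlockwise of a slot), 4 mm dropped into the slots and resting on the seal, below -2.5 mm free to pass under the lip, 0 (flush) locked: the lip has 2 mm recesses there.
- lid_bar (a point): Centre of the lid's brass grip bar, 14 mm above lid_top, same axes. The bar is 66 mm long (x), 12 mm wide (y), 28 mm high, standing on the flat top. Three brass lugs, 16 mm wide and 5 mm thick, stick out of the lid's edge to radius 56 mm at 0, 120 and 240 deg from x, 3 to 8 mm below the flat top.
- pipe_c (a point): Bystander: a loose flat-bottomed tobacco pipe standing on the counter, bowl 43 mm across and 46 mm high, stem reaching 130 mm along its x and 50 mm high; this point is the centre of the bowl, half-way up.
- tin_c (a point): Bystander: a loose round tin, 98 mm across, 26 mm high; this point is its centre.
- giftbox_c (a point): Bystander: a loose closed green gift box, 173 x 88 x 40 mm (long along its x); this point is its centre.
There are look-alikes about, which are no part of the job. What is shaped like the jar but orange is not meant. What is shaped like the part that bears lid_top but white is not meant.

How it is judged:
At the end, for the whole second after the job is handed in: The lid is locked and let go: its top flush with the top of the neck ring (within 1.2 mm, which only the locked place gives), centred within 3 mm and level within 0.03 rad; pipe, tin and gift box are within 30 mm of where they stood (z of lid_top in the frame of mouth between -0.0012 and 0.0012 m and horizontal distance between lid_top and mouth below 0.003 m and angle between lid_top's own z axis and vertical below 0.03 rad and distance of each of pipe_c, tin_c, giftbox_c from where it was at the start of the episode below 0.03 m); the robot touches nothing.
It fails at once if the spring seal is crushed: over 45 N on the jar and its seal (contact force between jar and anything else above 45 N).
It fails at once if the pipe, the tin or the gift box is moved by more than 30 mm (distance of any of pipe_c, tin_c, giftbox_c from where it was at the start of the episode above 0.03 m).
It also fails if it takes over 72 s, if anything falls off the work surface, if the arm or the gripper's body presses on something with over 40 N, if the wrist force passes 120 N, or if a joint passes its speed limit or range.

ROBOT

A 7-joint arm with a two-finger parallel gripper is mounted at the origin on the work surface. World frame = base frame: x ahead of the robot, y to its left, z up, the work surface at z = 0. Lengths are in m, angles in rad, forces in N, time in s.
With the tool pointing down it reaches from about 0.4 to 0.85 m from the base axis. Payload 4.5 kg.
Tool frame: the origin (TCP) lies at the very end of the fingers, on their centre line; the grasp point (between the pads) lies behind it (r.grip_depth is the z of the grasp point in the tool frame, in m); z points along the fingers, y is the direction in which the jaws open and shut (so a half turn about z gives the same grasp; the last joint's range is limited). The gripper opens to 88 mm and grips with 3 to 60 N. Pads are 18 mm wide; open, the fingers measure 123 mm over their backs; the gripper's body (75 mm by 187 mm) begins 45 mm behind the grasp point.
Start: joints at [-1.298, 0.689, -0.195, 1.565, 0.157, 0.902, -0.215], TCP at [0.148, 0.607, 0.239] pointing down, gripper open.
Joint ranges: [-3.01, 3.01], [-0.46, 2.08], [-1.47, 1.51], [0.13, 2.56], [-1, 4.14], [0.04, 2.09], [-2.66, 2.66]. Speed limits (rad/s): [2.57, 2.57, 3.14, 3.14, 3.14, 3.14, 3.14].

INTERFACE

Orientations are given as a unit quaternion [x, y, z, w].
In Python, from plant import sensors, cams, r gives the robot as it stands. The module is installed in compiled form; this text tells all that it offers.
- The arm moves only by the tool drive_tool, never from a script. Its argument "series" is a list that holds one entry, the list of rows, each a list of 5 numbers: the shift along the world's x, y, z in mm, then the turn about the world's z in rad, then the finger opening in mm, from 0 to 88.1. A call has 1 to 10 rows; each row shifts and turns the commanded pose from where the row before left it; what a row does not reach is not made up. A row lasts 1/10 s, in which the tool goes at most 50 mm and 8.59 degrees, less where a joint would pass 70% of its speed; a pose out of reach is approached as far as the arm can. A call with a gripper value outside its range is refused whole. The fingers move at their own pace and stop on an object; "force" is the grip in N (left out, the last holds). Time passes only in rows, so rows that do not move let the fingers close. It gives the time, the measured TCP pose, the force and the opening at its end, in the units of the state.
- sensors.get_state(): the state, without advancing time (a new reading comes with each control period).
- cams.snapshot(name): name is "side" or "top"; returns the picture (384x512x3 uint8, blue, green, red); there is no depth.
- cams.camera_model(name): a dict with "fx", "fy", "cx", "cy" (pixels), "distortion" ([k1, k2, p1, p2, k3] as OpenCV has them; the pictures are not rectified), "camera_from_world" (4x4, takes a point from world to camera coordinates). Camera axes: x right, y down, z forward; pixel columns grow to the right and rows downward; lengths in m; the calibration is good to about 2 mm. A picture is of the moment at which its call begins. camera_model takes no time and is no camera call.
- r.finish_job(): hands the job in, once; it reports no verdict.
Trained networks look in the newest picture that a camera, given by its name, has taken for a name from the list of things; names that differ only in an ending like _2 or _b are one class to them, and where a whole thing is asked for, a point or a joint stands for the part that bears it (a point fixed in the world has none). Each returns a list of dicts, best first, with "confidence" (0 to 1); they miss things now and then, are a little off and sometimes report something else, mostly with a low value. They report only what shows in the picture. A call takes as long as a camera call. They do not tell look-alikes from the thing itself.
- cams.trace(camera, name): "mask" (384x512 bool, what is visible of it) and "at" ([column, row] in pixels, amid what is visible of it).
- cams.mark_of(camera, name): "at" ([column, row] in pixels: a listed point, or the origin of a listed thing).
The state is a dict: "clock": time; "q": joint angles; "qd": joint speeds; "joint_torque": joint torques, N m; "tool_pos": TCP position; "eef_rot": TCP orientation; "contact_force": force on the tool from outside, world axes, zero at the start; "moment": the same for the moment, N m; "opening": opening from 0.0 (shut) to 1.0 (fully open).
Only numpy, scipy, OpenCV 4.12 (cv2) and the standard library are available. Lean on these libraries where they do the work, as an engineer would, in place of code of your own. Each camera call takes 0.05 s, during which the arm holds its last target.

## Working session

There is one attempt and no reset: what is moved stays moved. The work goes in short steps, Python scripts to look and compute and a tool call to move; the robot and the scene stay as the last step left them, time stands still between calls to the robot, and variables do not carry over. Pictures are saved under pics/ and viewed, and the job is handed in when it is done.

Besides the shell and the picture viewer there is one more tool, called after "Emit:" by a JSON object that holds its "op" and its "data", one argument or row to a line. drive_tool: Moves the arm, as the interface text tells. Its arguments: {"type":"object","properties":{"series":{"type":"array","items":{"type":"array","items":{"type":"array","items":{"type":"number"}}}},"force":{"type":"number"}},"required":["series"]}

```bash
mkdir -p pics
cat > h.py <<'E'
import numpy as np, cv2
from plant import sensors, cams, r
def ray(cam,px):
    m=cams.camera_model(cam); K=np.array([[m['fx'],0,m['cx']],[0,m['fy'],m['cy']],[0,0,1]])
    T=np.array(m['camera_from_world']); d=np.array(m['distortion'],float)
    u=cv2.undistortPoints(np.array([[px]],float),K,d)[0,0]
    R=T[:3,:3]; o=-R.T@T[:3,3]; v=R.T@np.array([u[0],u[1],1]); return o,v/np.linalg.norm(v)
def onz(cam,px,z):
    o,v=ray(cam,px); return o+v*(z-o[2])/v[2]
def proj(cam,P):
    m=cams.camera_model(cam); K=np.array([[m['fx'],0,m['cx']],[0,m['fy'],m['cy']],[0,0,1]])
    T=np.array(m['camera_from_world'],float); rv=cv2.Rodrigues(T[:3,:3])[0]
    return cv2.projectPoints(np.array(P,float).reshape(-1,1,3),rv,T[:3,3],K,np.array(m['distortion'],float))[0][:,0]
def tri(pa,pb,ca='side',cb='top'):
    o1,v1=ray(ca,pa);o2,v2=ray(cb,pb)
    A=np.stack([v1,-v2],1); s=np.linalg.lstsq(A,o2-o1,rcond=None)[0]
    p,q=o1+s[0]*v1,o2+s[1]*v2
    return (p+q)/2,np.linalg.norm(p-q)
E
python3 - <<'E'
from h import *
np.set_printoptions(precision=4,suppress=True)
for c in('side','top'):
    im=cams.snapshot(c); cv2.imwrite(f'pics/{c}0.png',im)
    for n in('jar','mouth','lid_top','lid_bar','pipe_c','tin_c','giftbox_c'):
        print(c,n,[(np.round(d['at'],1).tolist(),round(d['confidence'],2)) for d in cams.mark_of(c,n)])
    m=cams.camera_model(c);T=np.array(m['camera_from_world']);print(-T[:3,:3].T@T[:3,3],m['fx'])
s=sensors.get_state();print(s,r.grip_depth)
E
```

```text
side jar [([288.6, 308.9], 0.89), ([255.8, 242.5], 0.74), ([254.8, 193.8], 0.25)]
side mouth [([295.8, 272.6], 0.59)]
side lid_top [([174.6, 201.7], 0.83), ([254.3, 200.0], 0.64)]
side lid_bar [([255.2, 195.1], 0.98), ([174.8, 197.8], 0.84)]
side pipe_c [([172.5, 253.1], 0.59)]
side tin_c [([345.9, 244.8], 0.72)]
side giftbox_c [([250.7, 177.1], 0.8)]
[0.0861 0.1108 0.6969] 353.97788216840644
top jar [([273.8, 291.5], 0.72)]
top mouth [([274.0, 299.1], 0.73)]
top lid_top [([246.0, 203.1], 0.61), ([166.3, 142.7], 0.59)]
top lid_bar [([248.9, 203.1], 0.92), ([162.4, 140.5], 0.89)]
top pipe_c [([157.2, 224.6], 0.7)]
top tin_c [([342.3, 232.6], 0.92)]
top giftbox_c [([259.8, 119.9], 0.78)]
[0.5217 0.0405 0.9498] 428.7727458689409
{'clock': 0.8, 'q': array([-1.2982,  0.6891, -0.1946,  1.5653,  0.1573,  0.9025, -0.2151]), 'qd': array([ 0.0002,  0.0001, -0.0017,  0.0026,  0.0007,  0.0006, -0.0016]), 'joint_torque': array([ -0.    , -52.7443,  -1.2669, -15.374 ,  -0.0519,  -0.0009,
         0.    ]), 'tool_pos': array([0.1478, 0.6073, 0.2388]), 'eef_rot': array([0.1191, 0.9929, 0.0001, 0.    ]), 'contact_force': array([ 0.5357, -0.2581,  0.665 ]), 'moment': array([-0.0087, -0.0461, -0.0551]), 'opening': 1.0010861097928485} -0.0187
```

View pics/side0.png

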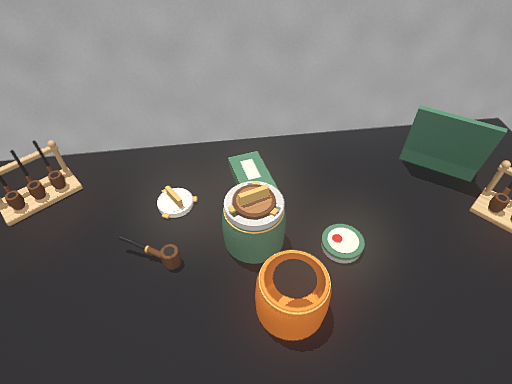

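View pics/top0.png

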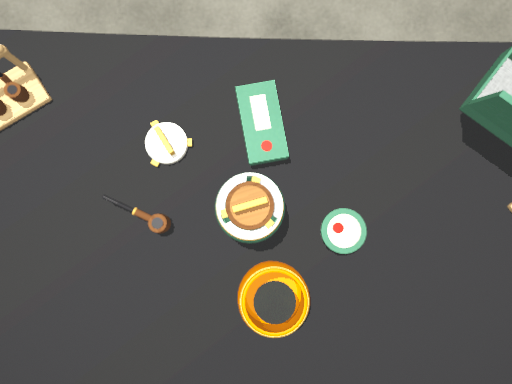

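The side view shows the green jar with the wooden lid at about (255,205) and the orange jar at (293,290). A white lid lies on the counter at (175,202). In the top view the same three are at (249,206), (274,299) and (166,143). Only the green jar with the brown lid fits the task. I'll enlarge it to confirm and to read the slot bearings.

Run:
```python
from h import *
im=cv2.imread('pics/top0.png'); c=im[160:255,200:300]; cv2.imwrite('pics/crop_top.png',cv2.resize(c,None,fx=6,fy=6,interpolation=cv2.INTER_CUBIC))
im=cv2.imread('pics/side0.png'); c=im[170:265,205:305]; cv2.imwrite('pics/crop_side.png',cv2.resize(c,None,fx=6,fy=6,interpolation=cv2.INTER_CUBIC))
np.set_printoptions(precision=4,suppress=True)
print(tri((255.2,195.1),(248.9,203.1)), tri((254.3,200.),(246,203.1)))
for z in (.141,.149,.163,.177): print(z,onz('top',(248.9,203.1),z),onz('side',(255.2,195.1),z))
```

```text
(array([0.5791, 0.0446, 0.1611]), np.float64(0.004184283423031563)) (array([0.5798, 0.0483, 0.1459]), np.float64(0.00797995972047384))
0.141 [0.5809 0.0469 0.141 ] [0.5972 0.04   0.141 ]
0.149 [0.5803 0.0468 0.149 ] [0.5898 0.041  0.149 ]
0.163 [0.5793 0.0467 0.163 ] [0.577  0.0428 0.163 ]
0.177 [0.5783 0.0466 0.177 ] [0.5641 0.0446 0.177 ]
```

View pics/crop_top.png

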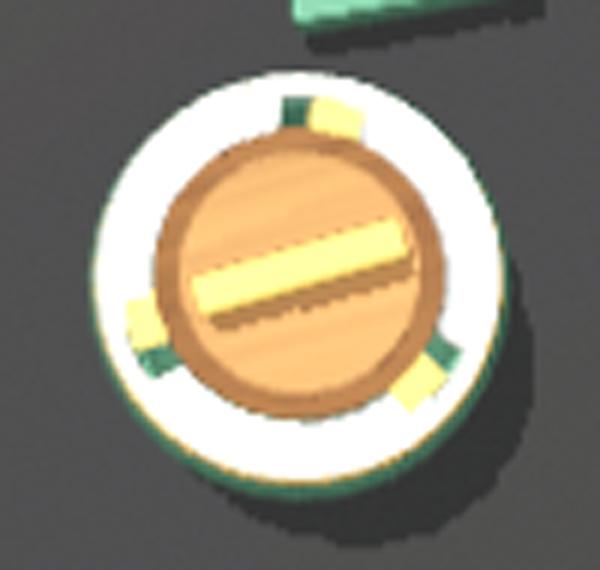

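View pics/crop_side.png

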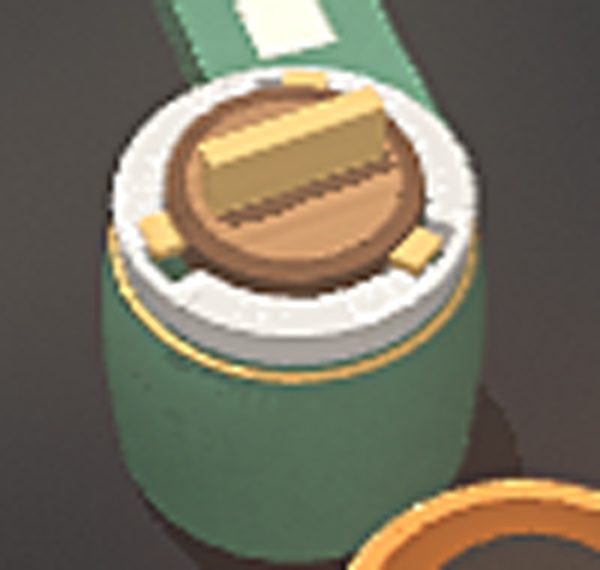

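Run:
```python
from h import *
np.set_printoptions(precision=4,suppress=True)
im=cv2.imread('pics/top0.png')
# ring outer edge fit: white mask outer contour
hsv=cv2.cvtColor(im,cv2.COLOR_BGR2HSV)
w=((hsv[...,2]>150)&(hsv[...,1]<60)).astype(np.uint8); w[:165]=0;w[250:]=0;w[:,:205]=0;w[:,295:]=0
cs,_=cv2.findContours(w,cv2.RETR_EXTERNAL,cv2.CHAIN_APPROX_NONE); c=max(cs,key=cv2.contourArea)
el=cv2.fitEllipse(c);print('ring ellipse',el)
C=onz('top',el[0],.141);print('ring centre',C)
ed=onz('top',(el[0][0]+el[1][0]/2,el[0][1]),.141);print('r',np.linalg.norm(ed-C))
# lid bar mark
b=im.copy()
# unwrap in world angle
th=np.radians(np.arange(0,360,0.5)); rr=np.arange(.040,.066,.0005)
P=np.stack([C[0]+rr[:,None]*np.cos(th),C[1]+rr[:,None]*np.sin(th),np.full((len(rr),len(th)),.143)],-1)
uv=proj('top',P).reshape(len(rr),len(th),2).astype(np.float32)
u=cv2.remap(im,uv[...,0],uv[...,1],cv2.INTER_CUBIC); 
u=cv2.resize(u,(720,156),interpolation=cv2.INTER_NEAREST)
for k in range(0,360,30): cv2.putText(u,str(k),(2*k,10),0,.35,(0,0,255))
Cs=C
P[...,2]=.141
uv=proj('side',P).reshape(len(rr),len(th),2).astype(np.float32)
u2=cv2.remap(cv2.imread('pics/side0.png'),uv[...,0],uv[...,1],cv2.INTER_CUBIC); u2=cv2.resize(u2,(720,156),interpolation=cv2.INTER_NEAREST)
cv2.imwrite('pics/unw.png',np.vstack([u,u2]))
# classify at r=.053 
row=cv2.remap(im,proj('top',np.stack([C[0]+.053*np.cos(th),C[1]+.053*np.sin(th),np.full(len(th),.143)],-1)).reshape(1,-1,2).astype(np.float32),None,cv2.INTER_LINEAR)
h=cv2.cvtColor(row,cv2.COLOR_BGR2HSV)[0]
lab=['Y' if (15<a[0]<40 and a[1]>70) else 'G' if(a[1]>70 or a[2]<130) else '.' for a in h]
prev=None
for i,l in enumerate(lab):
    if l!=prev: print(i/2,l,h[i]); prev=l
```

```text
ring ellipse ((249.08311462402344, 205.42893981933594), (66.99340057373047, 67.1892318725586), 87.61009979248047)
ring centre [0.5765 0.0464 0.141 ]
r 0.06333358549754588
0.0 G [ 74  97 121]
6.0 . [ 71  48 163]
100.5 Y [ 30  71 255]
118.0 G [ 44  75 160]
118.5 . [ 53  69 156]
119.0 G [ 64  72 153]
126.5 . [ 72  65 146]
220.5 Y [ 30  81 255]
238.5 G [ 42  77 182]
239.0 . [ 57  66 162]
239.5 G [ 72  90 147]
245.5 . [ 72  67 153]
339.5 Y [ 30  74 255]
358.0 G [ 46  73 144]
358.5 . [ 57  66 135]
359.0 G [ 70  88 125]
```

View pics/unw.png

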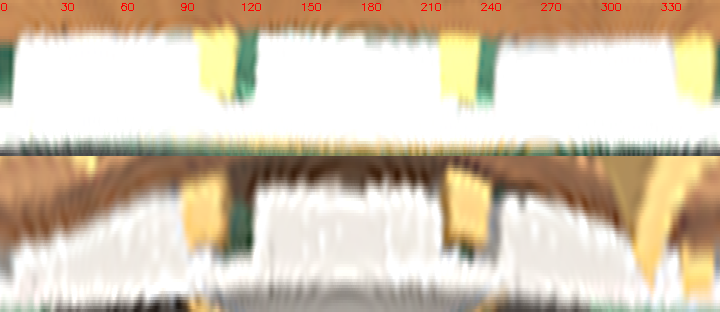

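The crop confirms the target: brown lid on the green jar. From the unwrapped ring, the lugs are at world bearings of about 109, 229 and 349 deg. The green slot gaps show just anticlockwise of them, with far edges at about 127, 246 and 6 deg. That puts the slot centres near 116, about 6.5 deg anticlockwise of the lugs. This disagrees with the "20 to 80 deg" text, so I'll check it by feel. Moving above the bar now.

Emit:
{"op": "drive_tool", "data": {
  "series": [
    [[26.8,-35,0,-0.0623,88],[26.8,-35,0,-0.0623,88],[26.8,-35,0,-0.0623,88],[26.8,-35,0,-0.0623,88],[26.8,-35,0,-0.0623,88],[26.8,-35,0,-0.0623,88],[26.8,-35,0,-0.0623,88],[26.8,-35,0,-0.0623,88],[26.8,-35,0,-0.0623,88],[26.8,-35,0,-0.0623,88]]
  ]
}}

```text
clock: 1.8
tool_pos: [0.4168, 0.2559, 0.239]
eef_rot: [0.419, 0.908, 0.0, 0.0]
contact_force: [0.6, 1.1, -0.1]
opening: 0.997
```

Emit:
{"op": "drive_tool", "data": {
  "series": [
    [[26.8,-35,0,-0.0623,70],[26.8,-35,0,-0.0623,60],[26.8,-35,0,-0.0623,50],[26.8,-35,0,-0.0623,50],[26.8,-35,0,-0.0623,50],[26.8,-35,0,-0.0623,50],[0,0,0,0,50],[0,0,0,0,50],[0,0,0,0,50]]
  ]
}}

```text
clock: 2.7
tool_pos: [0.5758, 0.049, 0.2386]
eef_rot: [0.578, 0.816, 0.0, -0.001]
contact_force: [0.5, 0.6, -0.4]
opening: 0.568
```

```bash
cat >> h.py <<'E'
def st():
    s=sensors.get_state(); x,y,z,w=s['eef_rot']
    ya=np.degrees(np.arctan2(1-2*(x*x+z*z),2*(x*y-z*w)))
    print('t %.2f'%s['clock'],'tcp',np.round(s['tool_pos']*1000,1),'jaw %.2f'%ya,'F',np.round(s['contact_force'],2),'M',np.round(s['moment'],2),'open %.1f'%(s['opening']*88.1),'q',np.round(s['q'],2))
    return s,ya
E
python3 - <<'E'
from h import *
st(); cv2.imwrite('pics/side1.png',cv2.resize(cams.snapshot('side')[130:290,180:380],None,fx=3,fy=3))
E
```

```text
t 2.70 tcp [575.8  49.  238.6] jaw 19.34 F [ 0.46  0.62 -0.42] M [-0.05  0.03 -0.01] open 50.0 q [-0.17  0.62  0.01  1.72 -0.01  0.8   0.19]
```

View pics/side1.png

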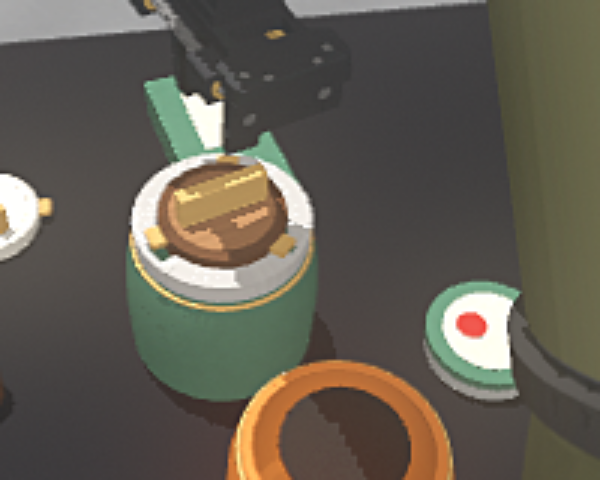

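The gripper is above the lid, jaws square to the bar, and nothing has been disturbed. The jar and lid are unchanged, with the lid at (225,210) in the crop. I'll correct y by -2.5 mm, descend and grip lightly.

Emit:
{"op": "drive_tool", "data": {
  "series": [
    [[0.7,-2.5,-20,0,50],[0,0,-20,0,50],[0,0,-20,0,50],[0,0,-12,0,50],[0,0,-8,0,50],[0,0,-4,0,50],[0,0,0,0,50],[0,0,0,0,50]]
  ]
}}

```text
clock: 3.55
tool_pos: [0.5778, 0.0449, 0.1554]
eef_rot: [0.579, 0.815, 0.0, 0.0]
contact_force: [-0.1, 0.2, -0.6]
opening: 0.566
```

Emit:
{"op": "drive_tool", "data": {
  "series": [
    [[0,0,0,0,30],[0,0,0,0,20],[0,0,0,0,14],[0,0,0,0,8],[0,0,0,0,4],[0,0,0,0,4],[0,0,0,0,4],[0,0,0,0,4]]
  ],
  "force": 15
}}

```text
clock: 4.35
tool_pos: [0.5774, 0.0448, 0.1548]
eef_rot: [0.579, 0.815, 0.0, 0.0]
contact_force: [-0.4, -0.5, -0.1]
opening: 0.137
```

Run:
```python
from h import *
st(); cv2.imwrite('pics/side2.png',cv2.resize(cams.snapshot('side')[130:290,180:380],None,fx=3,fy=3))
cv2.imwrite('pics/top2.png',cv2.resize(cams.snapshot('top')[130:290,150:350],None,fx=3,fy=3))
```

```text
t 4.35 tcp [577.4  44.8 154.8] jaw 19.21 F [-0.41 -0.47 -0.09] M [-0.05  0.06 -0.04] open 12.1 q [-0.16  0.74  0.01  1.79 -0.01  0.61  0.19]
```

View pics/side2.png

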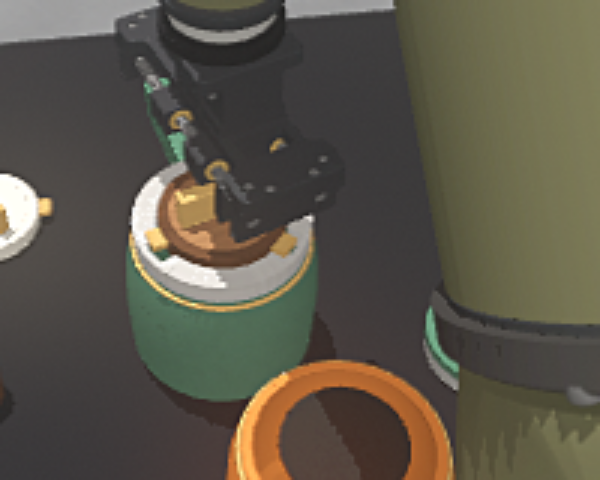

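The bar is gripped: the opening reads 12.1 mm, which is the bar's width. Now a light press, to learn the stiffness, while turning anticlockwise.

Emit:
{"op": "drive_tool", "data": {
  "series": [
    [[0,0,-0.5,0,4],[0,0,-0.5,0,4],[0,0,0,0,4],[0,0,0,0,4]]
  ]
}}

```text
clock: 4.85
tool_pos: [0.5774, 0.0448, 0.1547]
eef_rot: [0.579, 0.815, 0.0, 0.0]
contact_force: [-2.0, 0.1, 7.6]
opening: 0.134
```

Emit:
{"op": "drive_tool", "data": {
  "series": [
    [[0,0,0,0.03,4],[0,0,0,0.03,4],[0,0,0,0.03,4],[0,0,0,0.02,4],[0,0,0,0,4],[0,0,0,0,4]]
  ]
}}

```text
clock: 5.45
tool_pos: [0.5772, 0.0448, 0.1533]
eef_rot: [0.534, 0.846, -0.0, -0.0]
contact_force: [1.3, -1.3, -1.6]
opening: 0.133
```

Run:
```python
from h import *
st(); cv2.imwrite('pics/side3.png',cv2.resize(cams.snapshot('side')[170:240,200:300],None,fx=6,fy=6))
cv2.imwrite('pics/top3.png',cv2.resize(cams.snapshot('top')[160:255,200:300],None,fx=6,fy=6))
```

```text
t 5.45 tcp [577.2  44.8 153.3] jaw 25.51 F [ 1.33 -1.32 -1.56] M [-0.11 -0.27  0.1 ] open 11.8 q [-0.14  0.74 -0.02  1.79  0.03  0.61  0.26]
```

View pics/side3.png

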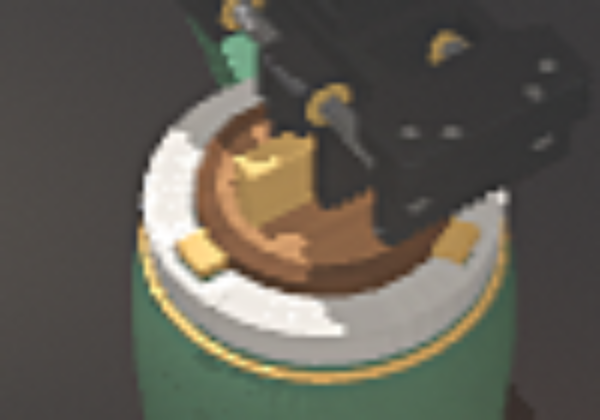

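View pics/top3.png

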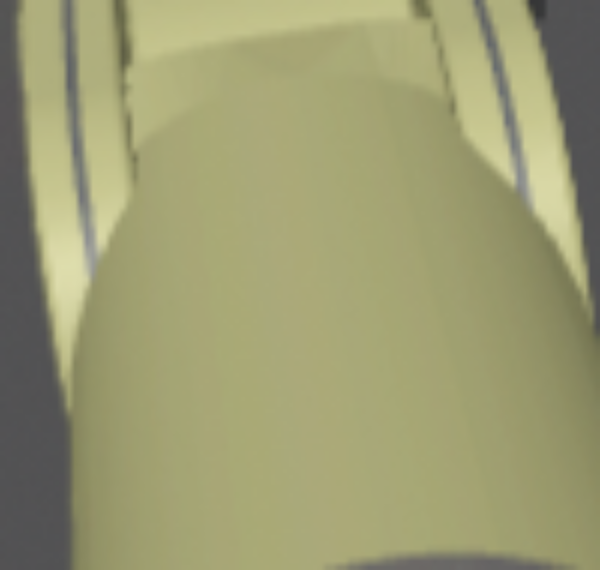

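The press built up at about 7.5 N/mm. After the turn it fell to about 0 and the tool sank 1.4 mm, and the lugs now sit over the slots. Next I press gently in stages: lid height = TCP z - 146.7 mm, aiming for about -4 mm.

Emit:
{"op": "drive_tool", "data": {
  "series": [
    [[0,0,-0.6,0,4],[0,0,-0.6,0,4],[0,0,-0.6,0,4],[0,0,-0.6,0,4],[0,0,0,0,4],[0,0,0,0,4]]
  ],
  "force": 30
}}

```text
clock: 6.15
tool_pos: [0.5773, 0.0448, 0.1513]
eef_rot: [0.534, 0.846, 0.0, -0.0]
contact_force: [0.9, 0.2, -3.1]
opening: 0.13
```

Run:
```python
from h import *
st()
```

```text
t 6.15 tcp [577.3  44.8 151.3] jaw 25.51 F [ 0.93  0.21 -3.13] M [-0.05 -0.31  0.13] open 11.5 q [-0.14  0.74 -0.02  1.79  0.03  0.6   0.26]
```

The lid is hanging freely below the ring top at about 4.6 mm, so the lugs really are in the slots. I'll press further.

Emit:
{"op": "drive_tool", "data": {
  "series": [
    [[0,0,-0.6,0,4],[0,0,-0.6,0,4],[0,0,-0.6,0,4],[0,0,-0.6,0,4],[0,0,-0.6,0,4],[0,0,0,0,4],[0,0,0,0,4]]
  ]
}}

```text
clock: 6.85
tool_pos: [0.5774, 0.0448, 0.1484]
eef_rot: [0.534, 0.846, 0.0, 0.0]
contact_force: [-0.4, 0.9, 3.4]
opening: 0.135
```

Emit:
{"op": "drive_tool", "data": {
  "series": [
    [[0,0,-0.6,0,4],[0,0,-0.6,0,4],[0,0,-0.6,0,4],[0,0,-0.6,0,4],[0,0,-0.6,0,4],[0,0,0,0,4],[0,0,0,0,4]]
  ]
}}

```text
clock: 7.55
tool_pos: [0.5774, 0.0448, 0.1454]
eef_rot: [0.534, 0.846, 0.0, 0.0]
contact_force: [0.7, 0.0, 5.3]
opening: 0.137
```

Run:
```python
from h import *
st()
```

```text
t 7.55 tcp [577.4  44.8 145.4] jaw 25.51 F [0.72 0.   5.28] M [-0.02  0.03  0.1 ] open 12.1 q [-0.14  0.75 -0.02  1.8   0.03  0.59  0.26]
```

The 5.3 N reading matches the spring model for a lid height of -1.3 mm. I'll go 2.7 mm further, then turn clockwise.

Emit:
{"op": "drive_tool", "data": {
  "series": [
    [[0,0,-0.7,0,4],[0,0,-0.7,0,4],[0,0,-0.7,0,4],[0,0,-0.6,0,4],[0,0,0,0,4],[0,0,0,0,4]]
  ]
}}

```text
clock: 8.15
tool_pos: [0.5774, 0.0448, 0.1429]
eef_rot: [0.534, 0.846, 0.0, 0.0]
contact_force: [-0.8, -0.5, 6.1]
opening: 0.135
```

Emit:
{"op": "drive_tool", "data": {
  "series": [
    [[0,0,0,-0.05,4],[0,0,0,-0.05,4],[0,0,0,-0.05,4],[0,0,0,-0.05,4],[0,0,0,0,4],[0,0,0,0,4]]
  ]
}}

```text
clock: 8.75
tool_pos: [0.5776, 0.0447, 0.143]
eef_rot: [0.616, 0.788, 0.0, 0.0]
contact_force: [-0.3, -0.3, 5.7]
opening: 0.137
```

Run:
```python
from h import *
st()
```

```text
t 8.75 tcp [577.6  44.7 143. ] jaw 14.02 F [-0.34 -0.27  5.65] M [-0.03  0.08 -0.03] open 12.1 q [-0.18  0.76  0.03  1.8  -0.04  0.58  0.13]
```

Turned 11.5 deg with no resistance, so the lugs are passing under the lip. I'll carry on to the stop, expected at 30 to 33 deg.

Emit:
{"op": "drive_tool", "data": {
  "series": [
    [[0,0,0,-0.05,4],[0,0,0,-0.05,4],[0,0,0,-0.05,4],[0,0,0,-0.05,4],[0,0,0,-0.05,4],[0,0,0,-0.03,4],[0,0,0,0,4],[0,0,0,0,4]]
  ]
}}

```text
clock: 9.55
tool_pos: [0.5777, 0.0446, 0.143]
eef_rot: [0.719, 0.695, 0.0, 0.0]
contact_force: [-0.2, 1.1, 6.1]
opening: 0.133
```

Run:
```python
from h import *
st()
```

```text
t 9.55 tcp [577.7  44.6 143. ] jaw -2.01 F [-0.19  1.05  6.06] M [-0.07  0.1   0.04] open 11.7 q [-0.22  0.76  0.11  1.8  -0.14  0.58 -0.06]
```

Emit:
{"op": "drive_tool", "data": {
  "series": [
    [[0,0,0,-0.03,4],[0,0,0,-0.02,4],[0,0,0,0,4],[0,0,0,0,4]]
  ]
}}

```text
clock: 9.95
tool_pos: [0.5777, 0.0447, 0.143]
eef_rot: [0.737, 0.676, 0.0, 0.0]
contact_force: [0.2, 0.2, 6.3]
opening: 0.13
```

Run:
```python
from h import *
st()
```

```text
t 9.95 tcp [577.7  44.7 143. ] jaw -4.87 F [0.19 0.17 6.28] M [-0.11  0.15 -0.01] open 11.5 q [-0.23  0.76  0.12  1.8  -0.15  0.58 -0.09]
```

Emit:
{"op": "drive_tool", "data": {
  "series": [
    [[0,0,0,-0.03,4],[0,0,0,-0.02,4],[0,0,0,0,4],[0,0,0,0,4]]
  ]
}}

```text
clock: 10.35
tool_pos: [0.5778, 0.0449, 0.143]
eef_rot: [0.752, 0.659, 0.0, 0.001]
contact_force: [1.0, 0.0, 7.1]
opening: 0.134
```

Run:
```python
from h import *
st()
```

```text
t 10.35 tcp [577.8  44.9 143. ] jaw -7.61 F [0.96 0.   7.11] M [-0.06  0.08  0.53] open 11.8 q [-0.24  0.76  0.14  1.8  -0.17  0.58 -0.13]
```

Emit:
{"op": "drive_tool", "data": {
  "series": [
    [[0,0,0,-0.02,4],[0,0,0,0,4],[0,0,0,0,4]]
  ]
}}

```text
clock: 10.65
tool_pos: [0.5778, 0.045, 0.143]
eef_rot: [0.759, 0.651, 0.0, 0.0]
contact_force: [-0.2, -0.1, 6.2]
opening: 0.138
```

Run:
```python
from h import *
st()
```

```text
t 10.65 tcp [577.8  45.  143. ] jaw -8.74 F [-0.24 -0.06  6.17] M [-0.06  0.08  0.57] open 12.1 q [-0.24  0.76  0.14  1.8  -0.18  0.58 -0.14]
```

The moment has risen to about 0.55 N m at 33 to 34 deg, so the lugs are against the stop. I'll ease the turn slightly and let the lid rise toward 0 (TCP about 146.7).

Emit:
{"op": "drive_tool", "data": {
  "series": [
    [[0,0,0,0.01,4],[0,0,0.8,0,4],[0,0,0.8,0,4],[0,0,0.8,0,4],[0,0,0.8,0,4],[0,0,0,0,4],[0,0,0,0,4]]
  ]
}}

```text
clock: 11.35
tool_pos: [0.5778, 0.045, 0.146]
eef_rot: [0.756, 0.654, 0.0, 0.0]
contact_force: [2.4, 1.2, 3.1]
opening: 0.134
```

Run:
```python
from h import *
st()
```

```text
t 11.35 tcp [577.8  45.  146. ] jaw -8.28 F [2.42 1.21 3.06] M [ 0.06 -0.48  0.46] open 11.8 q [-0.24  0.76  0.14  1.8  -0.17  0.59 -0.14]
```

Emit:
{"op": "drive_tool", "data": {
  "series": [
    [[0,0,0.5,0,4],[0,0,0.4,0,4],[0,0,0,0,4],[0,0,0,0,4]]
  ]
}}

```text
clock: 11.75
tool_pos: [0.5777, 0.045, 0.1468]
eef_rot: [0.756, 0.654, 0.0, 0.0]
contact_force: [3.4, 0.8, 1.9]
opening: 0.136
```

Run:
```python
from h import *
st(); cv2.imwrite('pics/side4.png',cv2.resize(cams.snapshot('side')[170:250,200:300],None,fx=6,fy=6))
```

```text
t 11.75 tcp [577.7  45.  146.8] jaw -8.29 F [3.39 0.76 1.94] M [ 0.21 -0.77  0.49] open 11.9 q [-0.24  0.76  0.14  1.8  -0.17  0.59 -0.14]
```

View pics/side4.png

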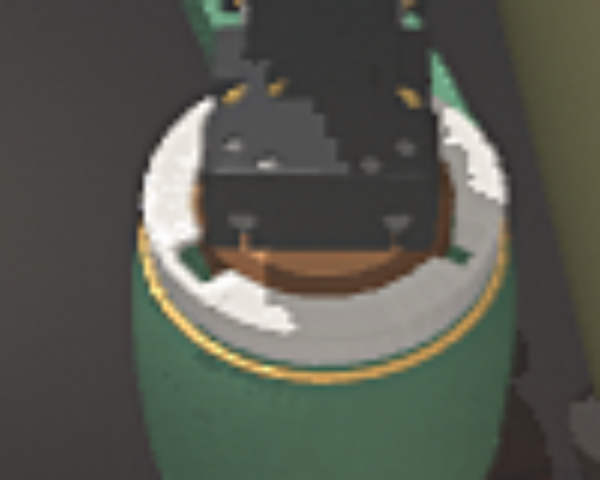

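The picture shows the slots empty at (195,262) and (458,253), with the lugs gone under the lip. I'll let go, rise and check.

Emit:
{"op": "drive_tool", "data": {
  "series": [
    [[0,0,0,0,16],[0,0,0,0,24],[0,0,0,0,36],[0,0,0,0,44],[0,0,0,0,44]]
  ]
}}

```text
clock: 12.3
tool_pos: [0.5767, 0.0445, 0.1465]
eef_rot: [0.757, 0.654, -0.001, -0.0]
contact_force: [0.9, 0.0, 0.4]
opening: 0.494
```

Emit:
{"op": "drive_tool", "data": {
  "series": [
    [[0,0,15,0,44],[0,0,35,0,44],[0,0,40,0,44],[-20,30,20,0,44],[-30,45,0,0,44],[-30,45,0,0,44],[-30,45,0,0,44],[-30,45,0,0,44],[-30,40,0,0,44],[0,0,0,0,44]]
  ]
}}

```text
clock: 13.3
tool_pos: [0.4106, 0.2885, 0.2563]
eef_rot: [0.752, 0.659, -0.001, -0.003]
contact_force: [0.2, -0.4, 0.2]
opening: 0.501
```

Run:
```python
from h import *
np.set_printoptions(precision=4,suppress=True)
st()
for c in('side','top'):
    im=cams.snapshot(c); cv2.imwrite(f'pics/{c}5.png',im)
    for n in('lid_bar','lid_top','pipe_c','tin_c','giftbox_c'):
        print(c,n,[(np.round(d['at'],1).tolist(),round(d['confidence'],2)) for d in cams.mark_of(c,n)])
a=cv2.resize(cv2.imread('pics/side5.png')[165:265,200:300],None,fx=4,fy=4,interpolation=cv2.INTER_CUBIC)
b=cv2.resize(cv2.imread('pics/top5.png')[160:260,200:300],None,fx=4,fy=4,interpolation=cv2.INTER_CUBIC)
cv2.imwrite('pics/both5.png',np.hstack([a,b]))
```

```text
t 13.30 tcp [410.6 288.5 256.3] jaw -7.50 F [ 0.17 -0.36  0.24] M [-0.12  0.05  0.  ] open 44.1 q [-0.84  0.51  0.21  1.92 -0.17  0.73 -0.66]
side lid_bar [([255.0, 194.3], 0.95), ([173.0, 196.2], 0.68), ([251.5, 201.4], 0.25)]
side lid_top [([172.3, 199.7], 0.84), ([254.3, 199.8], 0.74)]
side pipe_c [([169.4, 255.5], 0.87)]
side tin_c [([343.1, 247.1], 0.76)]
side giftbox_c [([252.0, 175.7], 0.97)]
top lid_bar [([247.1, 204.8], 0.82), ([163.5, 141.6], 0.62)]
top lid_top [([244.5, 204.8], 0.91), ([165.5, 145.7], 0.79)]
top pipe_c [([156.2, 223.6], 0.72), ([247.8, 206.5], 0.43)]
top tin_c [([343.5, 231.3], 0.85)]
top giftbox_c [([259.4, 121.6], 0.69), ([341.1, 231.8], 0.31)]
```

View pics/both5.png

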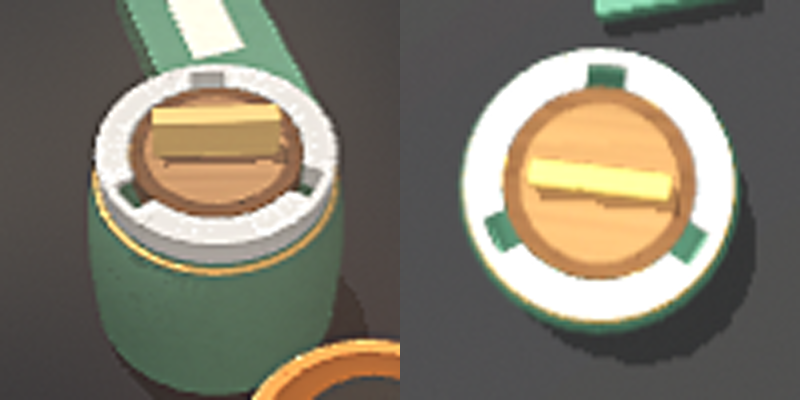

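View pics/top5.png

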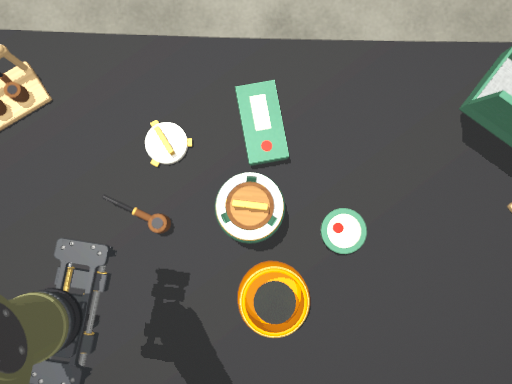

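Run:
```python
from h import *
np.set_printoptions(precision=4,suppress=True)
im=cv2.imread('pics/top5.png'); hsv=cv2.cvtColor(im,cv2.COLOR_BGR2HSV)
w=((hsv[...,2]>150)&(hsv[...,1]<60)).astype(np.uint8); w[:165]=0;w[250:]=0;w[:,:205]=0;w[:,295:]=0
cs,_=cv2.findContours(w,cv2.RETR_EXTERNAL,cv2.CHAIN_APPROX_NONE); c=max(cs,key=cv2.contourArea)
el=cv2.fitEllipse(c); C=onz('top',el[0],.141); print('ring',el[0],C)
th=np.radians(np.arange(0,360,0.25))
for rad in(.051,.054):
    row=cv2.remap(im,proj('top',np.stack([C[0]+rad*np.cos(th),C[1]+rad*np.sin(th),np.full(len(th),.141)],-1)).reshape(1,-1,2).astype(np.float32),None,cv2.INTER_LINEAR)
    g=row[0].min(-1)<150
    k=np.where(np.diff(g.astype(int)))[0]/4; print('edges',k)
y=((hsv[...,0]>24)&(hsv[...,0]<34)&(hsv[...,2]>235)&(hsv[...,1]>60)).astype(np.uint8); y[:165]=0;y[250:]=0;y[:,:205]=0;y[:,295:]=0
n,l,s,ce=cv2.connectedComponentsWithStats(y); i=1+np.argmax(s[1:,4]); ys,xs=np.where(l==i)
print('bar px',len(xs),ce[i]); rect=cv2.minAreaRect(np.stack([xs,ys],1).astype(np.float32)); print(rect)
B=cv2.boxPoints(rect); W=np.array([onz('top',b,.169) for b in B]); 
e=[W[(j+1)%4]-W[j] for j in range(4)]; L=max(e,key=np.linalg.norm); print('bar dir',np.degrees(np.arctan2(L[1],L[0]))%180,'len',np.linalg.norm(L),'centre',W.mean(0))
# lid disc
br=((hsv[...,0]<20)&(hsv[...,1]>80)&(hsv[...,2]>60)).astype(np.uint8)|y; m=np.zeros_like(br);cv2.circle(m,(249,206),30,1,-1);br&=m
cs,_=cv2.findContours(br,cv2.RETR_EXTERNAL,cv2.CHAIN_APPROX_NONE); e2=cv2.fitEllipse(cv2.convexHull(max(cs,key=cv2.contourArea))); print('lid ell',e2,onz('top',e2[0],.141))
# side: predicted bar top corners for h=0,-2
Lu=L/np.linalg.norm(L); N=np.array([-Lu[1],Lu[0],0])
for h in(0,-.002,.004):
    pts=[C+Lu*a*.033+N*b*.006+np.array([0,0,.028+h]) for a,b in((1,1),(1,-1),(-1,1),(-1,-1))]
    print(h,proj('side',pts).tolist())
print('ring pts side pred',proj('side',[C+.063*np.array([np.cos(t),np.sin(t),0]) for t in(0,np.pi/2,np.pi,-np.pi/2)]).round(1).tolist())
im=cv2.imread('pics/side5.png');hsv=cv2.cvtColor(im,cv2.COLOR_BGR2HSV)
w=((hsv[...,2]>120)&(hsv[...,1]<40)).astype(np.uint8);w[:178]=0;w[240:]=0;w[:,:218]=0;w[:,290:]=0
ys,xs=np.where(w);print('ring side x',xs.min(),xs.max(),'ymin',ys.min())
cv2.imwrite('pics/side5c.png',cv2.resize(im[175:225,220:290],None,fx=11,fy=11,interpolation=cv2.INTER_NEAREST))
```

```text
ring (249.0883026123047, 205.43479919433594) [0.5765 0.0464 0.141 ]
edges [  6.5  107.5  127.   228.   246.75 346.75]
edges [  6.   108.   126.75 228.5  246.25 347.5 ]
bar px 217 [249.3917 204.1244]
((249.42831420898438, 204.1092071533203), (35.34447479248047, 6.075744152069092), 6.709836959838867)
bar dir 84.29148269891003 len 0.06452535890240503 centre [0.577  0.0456 0.169 ]
lid ell ((249.32705688476562, 205.423583984375), (47.638309478759766, 47.83683395385742), 75.98078155517578) [0.5765 0.046  0.141 ]
0 [[269.4354903938538, 190.9148279509627], [269.8091890488124, 195.19044754701454], [237.3390790743715, 191.71729439319316], [237.3490978733779, 196.00632827758983]]
-0.002 [[269.40504805746644, 191.58357559294623], [269.77761596860023, 195.85806402834132], [237.37319816517754, 192.38509342477903], [237.38359936373308, 196.6729557628827]]
0.004 [[269.49673195565487, 189.56922101886968], [269.8727102364659, 193.84701637645472], [237.27043426183747, 190.37358665867833], [237.27967852910945, 194.66487748890705]]
ring pts side pred [[249.8, 181.6], [223.6, 205.6], [257.7, 226.1], [283.0, 199.6]]
ring side x 223 284 ymin 178
```

View pics/side5c.png

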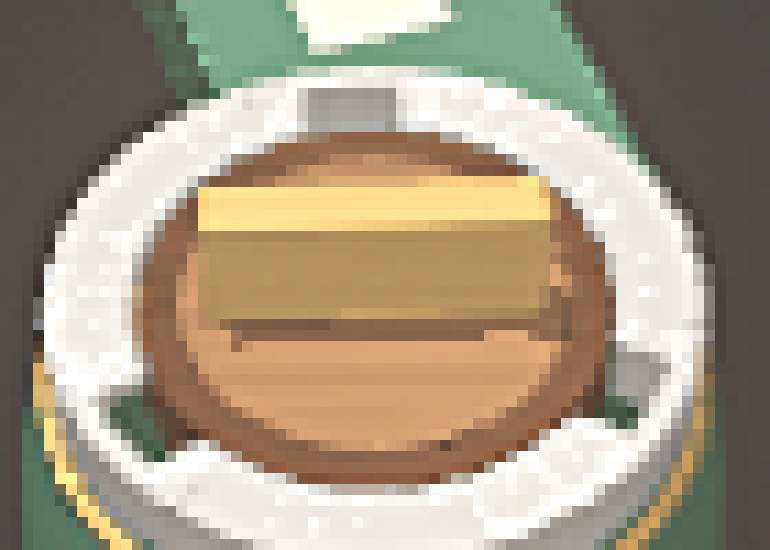

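From the image, the slot centres are at 117.2 deg and the bar is at 84.3 deg, so the lid is 33 deg clockwise, in the locked place, and centred within 1 mm. The pictures can't resolve the height well enough, so I'll feel the bar top lightly with shut fingers. Flush would put it at z = 169 mm.

Emit:
{"op": "drive_tool", "data": {
  "series": [
    [[30,-40,0,0,0],[30,-45,0,0,0],[30,-45,0,0,0],[30,-45,0,0,0],[30,-40,0,0,0],[16,-28,0,0,0],[0,0,-30,0,0],[0,0,-30,0,0],[0,0,-15,0,0],[0,0,0,0,0]]
  ],
  "force": 10
}}

```text
clock: 14.9
tool_pos: [0.5739, 0.0481, 0.1795]
eef_rot: [0.756, 0.654, -0.002, -0.001]
contact_force: [-0.1, -0.5, 0.3]
opening: 0.004
```

Run:
```python
from h import *
st()
```

```text
t 14.90 tcp [573.9  48.1 179.5] jaw -8.31 F [-0.11 -0.52  0.3 ] M [-0.06  0.08 -0.03] open 0.3 q [-0.26  0.71  0.16  1.78 -0.17  0.67 -0.15]
```

Emit:
{"op": "drive_tool", "data": {
  "series": [
    [[2.5,-1.5,-3,0,0],[0,0,-3,0,0],[0,0,-2,0,0],[0,0,-0.5,0,0],[0,0,0,0,0],[0,0,0,0,0]]
  ]
}}

```text
clock: 15.5
tool_pos: [0.5782, 0.0469, 0.1735]
eef_rot: [0.756, 0.654, 0.0, 0.0]
contact_force: [0.4, 0.1, -0.2]
opening: 0.005
```

Emit:
{"op": "drive_tool", "data": {
  "series": [
    [[0,0,-0.4,0,0],[0,0,0,0,0],[0,0,0,0,0]]
  ]
}}

```text
clock: 15.8
tool_pos: [0.5781, 0.0469, 0.1729]
eef_rot: [0.756, 0.654, 0.0, 0.0]
contact_force: [-0.3, -0.1, -0.7]
opening: 0.002
```

Emit:
{"op": "drive_tool", "data": {
  "series": [
    [[0,0,-0.4,0,0],[0,0,0,0,0],[0,0,0,0,0]]
  ]
}}

```text
clock: 16.1
tool_pos: [0.5781, 0.0469, 0.1724]
eef_rot: [0.756, 0.654, -0.0, 0.0]
contact_force: [1.0, 0.4, -0.9]
opening: 0.007
```

Emit:
{"op": "drive_tool", "data": {
  "series": [
    [[0,0,-1,0,0],[0,0,-1,0,0],[0,0,-0.5,0,0],[0,0,0,0,0],[0,0,0,0,0]]
  ]
}}

```text
clock: 16.6
tool_pos: [0.5781, 0.0469, 0.1699]
eef_rot: [0.756, 0.654, 0.0, 0.0]
contact_force: [0.1, -0.1, -0.1]
opening: 0.008
```

Emit:
{"op": "drive_tool", "data": {
  "series": [
    [[0,0,-0.4,0,0],[0,0,0,0,0],[0,0,0,0,0]]
  ]
}}

```text
clock: 16.9
tool_pos: [0.5781, 0.0469, 0.1695]
eef_rot: [0.756, 0.654, 0.0, 0.0]
contact_force: [-0.3, -0.2, 1.0]
opening: 0.007
```

Emit:
{"op": "drive_tool", "data": {
  "series": [
    [[0,0,-0.4,0,0],[0,0,0,0,0],[0,0,0,0,0]]
  ]
}}

```text
clock: 17.2
tool_pos: [0.5781, 0.0469, 0.1695]
eef_rot: [0.756, 0.654, 0.0, 0.0]
contact_force: [-2.5, 0.6, 4.5]
opening: 0.005
```

Contact came at z = 169.5 mm, pushing back at 4.5 N without sinking. The lid is flush, since -2 or +4 mm would have read 167 or 173. I'll back off clear of it.

Emit:
{"op": "drive_tool", "data": {
  "series": [
    [[0,0,10,0,0],[0,0,30,0,0],[0,0,40,0,0],[-20,30,10,0,0],[-30,45,0,0,0],[-30,45,0,0,0],[-30,45,0,0,0],[-30,45,0,0,0],[0,0,0,0,0],[0,0,0,0,0]]
  ]
}}

```text
clock: 18.2
tool_pos: [0.4465, 0.2446, 0.2595]
eef_rot: [0.755, 0.655, 0.0, 0.0]
contact_force: [0.4, -0.4, -0.7]
opening: 0.004
```

Run:
```python
from h import *
st()
im=cams.snapshot('top'); cv2.imwrite('pics/top6.png',im); a=cv2.imread('pics/top0.png')
hs=cv2.imread('pics/top5.png')
for n,(x0,y0,x1,y1) in dict(pipe=(100,185,175,240),tin=(315,205,370,258),box=(230,78,292,170),lid=(212,170,288,246)).items():
    print(n,'diff vs start',np.abs(im[y0:y1,x0:x1].astype(int)-a[y0:y1,x0:x1]).mean().round(2),'vs released',np.abs(im[y0:y1,x0:x1].astype(int)-hs[y0:y1,x0:x1]).mean().round(2))
```

```text
t 18.20 tcp [446.5 244.6 259.5] jaw -8.09 F [ 0.42 -0.37 -0.66] M [-0.1   0.1  -0.01] open 0.3 q [-0.73  0.52  0.22  1.9  -0.16  0.74 -0.57]
pipe diff vs start 9.58 vs released 9.54
tin diff vs start 0.4 vs released 0.37
box diff vs start 0.48 vs released 0.42
lid diff vs start 7.05 vs released 0.43
```

View pics/top6.png

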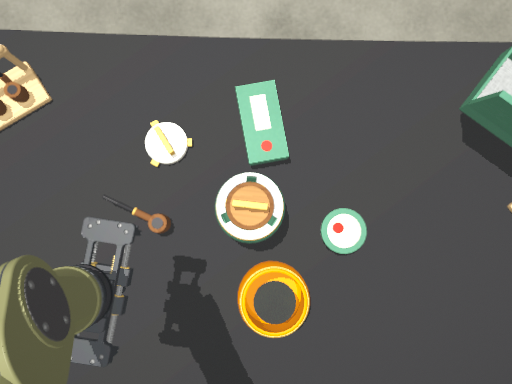

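The gripper is high and clear of everything. The pipe at (158,223), the tin at (344,231) and the gift box at (262,122) stand where they were. The pipe's larger picture difference comes from the gripper body overlapping its crop. Handing in.

```bash
python3 -c "
from plant import r
print(r.finish_job())"
```

```text
the job is handed in; nothing more can be done
None
```

The lid of the green jar is locked and let go, and I handed the job in at about 18 s of the 72 s allowed. I gripped the bar, turned the lid about 6 deg anticlockwise until the lugs dropped into the slots, and pressed it to about -4 mm at 6 to 7 N. I then turned it clockwise to the stop and let it spring back up.

**Last checks:**
- **Angle:** the lid sits about 33 deg clockwise of the slots in the top picture, which fits the locked place.
- **Centring:** it is within 1 mm of the ring's centre.
- **Height:** a light touch of about 4.5 N on the bar met resistance at z = 169.5 mm, so the lid is about 0.5 mm above nominal flush, inside the 1.2 mm limit.
- **Bystanders:** the tin and gift box match the first picture. The pipe looks unmoved, but its picture difference was spoiled by the gripper overlapping it.

**What disagreed or went unchecked:**
- The text says the lid starts 20 to 80 deg anticlockwise of a slot. I saw the nearest slot about 6 to 8 deg anticlockwise of the lugs, and the drop confirmed it.
- The gripper turned about 2.5 deg further than the lid did, so the bar slipped slightly in the fingers at the stop.
- I did not measure how level the lid is. Just before letting go there was a side force of 3.4 N and a moment of 0.8 N m. The pictures after release showed no visible tilt.

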